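# Lock the logger's battery screw with the flat driver

## Robot

A 6-joint arm with a two-finger parallel gripper is mounted at the origin on the work surface; the furniture and walls round the work are solid. World frame = base frame: x ahead of the robot, y to its left, z up, the work surface at z = 0. Lengths are in mm, angles in rad, forces in N, time in s.
With the tool pointing down it reaches from about 300 to 875 mm from the base axis. Payload 6.4 kg.
Tool frame: the origin (TCP) lies at the centre of the arm's flange, where the gripper is bolted on; the fingertips stand 166 mm ahead of it and the grasp point (between the pads) lies 147 mm ahead of it; z points along the fingers, y is the direction in which the jaws open and shut (so a half turn about z gives the same grasp; the last joint's range is limited). The gripper opens to 88 mm and grips with 3 to 60 N. Pads are 18 mm wide; open, the fingers measure 123 mm over their backs; the gripper's body (75 mm by 187 mm) begins 45 mm behind the grasp point.
Start: joints at [0.998, 0.181, 1.607, -0, 1.354, -0.206], TCP at [206.202, 536.771, 404.714] pointing down, gripper open.
Joint ranges: [-2.99, 2.99], [-0.89, 2.07], [0.3, 2.58], [-1.14, 4.28], [0, 2.63], [-3.12, 3.12]. Speed limits (rad/s): [2.57, 2.57, 3.01, 3.14, 3.14, 3.14].

## Interface

Orientations are given as a 3x3 rotation matrix whose columns are the frame's x, y, z axes.
In Python, from plant import r, cams, telemetry gives the robot as it stands. The module is installed in compiled form; this text tells all that it offers. Calls block until the motion is done:
- r.reach(position, orientation): joint-space move of the TCP to a pose.
- r.move_straight(position, attitude=None, rate=150): straight line of the TCP; attitude=None keeps the orientation; rate is the mean speed in mm/s.
- r.move_j(angles): joint-space move.
- r.move_gripper(opening, strength=None): finger opening in mm; strength is the grip in N (None keeps the last); returns when the fingers have stopped.
- r.pause(seconds).
- r.inverse_kinematics(position, orientation): joint angles nearest the present ones, or None.
- cams.read_camera(name): name is "scene" or "top" or "wrist"; returns the picture (400x640x3 uint8, red, green, blue); there is no depth.
- cams.calibration(name): a dict with "K" (3x3 intrinsics, pixels), "cam_to_world" (4x4, takes a point from camera to world coordinates); the wrist camera has in their place "T_tool_cam" (4x4, takes a point from camera to tool coordinates, whose origin is the TCP and whose axes are the flange's). Camera axes: x right, y up, looking along -z (the intrinsics and any distortion apply to the point x, -y, -z); pixel columns grow to the right and rows downward; lengths in mm; the calibration is good to about 2 mm. A picture is of the moment at which its call begins: read the wrist's pose just before it. calibration takes no time and is no camera call.
A pose or a line that the arm cannot do raises r.MotionError and nothing moves.
- r.hand_in(): hands the job in, once; it reports no verdict.
Readings, each from a call of its own:
- telemetry.get_t(): time.
- telemetry.get_joint_positions(): joint angles.
- telemetry.get_qvel(): joint speeds.
- telemetry.get_joint_torque(): joint torques, N m.
- telemetry.get_ee_pos(): TCP position.
- telemetry.get_eef_rot(): TCP orientation.
- telemetry.get_contact_force(): force on the tool from outside, world axes, zero at the start.
- telemetry.get_moment(): the same for the moment, N m.
- telemetry.get_width(): finger opening in mm.
Only numpy, scipy, OpenCV 4.12 (cv2) and the standard library are available. Lean on these libraries where they do the work, as an engineer would, in place of code of your own. Each camera call takes 0.05 s, during which the arm holds its last target.

## Task

On one of the two grey climate loggers the slotted battery screw is still open: its slot lies across the two raised marks on the lid. Take the flat-bladed driver with the flat-sided handle from the wooden rack, seat its blade in that slot and, keeping it seated, turn the screw clockwise (seen from above) to its stop, so that the slot lies in line with the marks as on the other logger. Then stand the driver upright in its own empty hole in the rack again; leave the other logger's screw and the round-handled awl alone.

Things in the scene. Friction and masses are not known exactly. Their poses are not given: they have to be found in the camera images.
- driver_grip (a point): centre of the driver's wooden handle, 34 mm (x) by 22 mm (y) by 58 mm tall, gripped across y from above. The driver is 125 mm long, 150 g, and stands upright, blade down, in one rack hole. z is up along it, x along the width of blade and handle, y across their flat faces. The blade's tip is 96 mm below this point; the underside of a round flange, which rests on the rack, 34 mm below
- driver_tip (a point): middle of the edge of the driver's blade, on the driver's axis; axes as for driver_grip. The blade is 20 mm wide (x), 3.2 mm thick at the edge, 4.4 mm thick 12 mm higher. The shank is 10 mm thick; a cone widens it to 27 mm from 47 to 62 mm above the tip, then comes the flange, 38 mm across, 5 mm thick, then the handle
- slot_a (a point): the OPEN screw, to be turned: centre of its slot's floor, on its upright axis; x runs along the slot and turns with it. Steel head 24 mm across; the slot runs right across, 9 mm deep, 5.5 mm wide, bevelled to 11 mm at the mouth. The head lies in a grey collar (47 mm across) whose 25.6 mm bore widens above the head, as a funnel, to 38 mm at the rim, 16 mm above this point
- screw_a (a joint): angle of the open screw, rad: 0 = slot straight across the marks, 1.571 = slot in line with the marks, at the closed stop. Grows clockwise seen from above; starts between 0.05 and 0.45. It turns against a light friction of about 0.05 N m and stays where it is left
- slot_b (a point): the same point on the other logger's screw, which is already closed and must stay so
- screw_b (a joint): angle of the other logger's screw, same meaning; stands at 1.571 (closed)
- logger_a: grey logger box with the open screw, fixed, 140 x 86 mm, 36 mm high (54 mm at the collar's rim). Origin on the worktop under the screw's axis; x runs along the box, which reaches 50 mm to -x and 90 mm to +x of it. Two raised white marks lie on this x line on either side of the collar, 34 mm from the axis; a dark window is at the +x end
- logger_b: the other grey logger, alike in all but its screw's angle; which of the two stands on the left varies
- rack: wooden tool rack, fixed, 190 mm long (its x), 70 mm wide, top at 80 mm; origin on the worktop under its centre
- hole_1 (a point): centre of one of the rack's two through holes (30 mm across), level with the rack's top face, 45 mm from the rack's centre along -x; the driver stands in this or the other hole
- hole_2 (a point): centre of the other hole, 45 mm from the rack's centre along +x, level with the rack's top face
- awl_handle (a point): centre of the awl's round, pear-shaped handle (34 mm across, its top 16 mm above this point). The awl has a needle point instead of a blade and stands in the rack's other hole; leave it there
There are look-alikes about, which are no part of the job. What is shaped like the logger_b but purple or turquoise is not meant.

How it is judged (in metres and radians):
On the way, in this order (a step that is already met when the one before it is completed fails the run):
1. the driver's blade is seated in the slot of the open screw (horizontal distance between driver_tip and slot_a below 0.007 m and z of driver_tip in the frame of slot_a below 0.005 m and angle between the x axis of driver_tip and the x axis of slot_a, either way round below 0.3 rad), for 0.2 s.
2. the screw is turned to its closed stop while the blade is still seated in the slot (all of step 1 and value of joint screw_a above 1.31 rad), for 0.1 s.
At the end, for the whole second after the job is handed in: Both screws are within 15 degrees of the closed stop (joint above 1.31 rad); the driver stands upright within 10 degrees in its rack hole, axis within 15 mm of the hole's, flange within 6 mm of the rack; the awl is within 20 mm of where it stood (value of joint each of screw_a, screw_b above 1.31 rad and ((horizontal distance between driver_grip and hole_1 below 0.015 m and z of driver_grip in the frame of hole_1 below 0.04 m) or (horizontal distance between driver_grip and hole_2 below 0.015 m and z of driver_grip in the frame of hole_2 below 0.04 m)) and angle between driver_grip's own z axis and vertical below 0.17 rad and distance of awl_handle from where it was at the start of the episode below 0.02 m); the robot touches nothing.
It fails at once if the other logger's screw is turned away from closed (more than 15 degrees) (value of joint screw_b below 1.31 rad).
It fails at once if the awl is taken out or displaced by more than 30 mm (distance of awl_handle from where it was at the start of the episode above 0.03 m).
It fails at once if the driver is dropped or tipped over (tilted more than 45 degrees) (angle between driver_grip's own z axis and vertical above 0.785 rad).
It also fails if it takes over 59 s, if anything falls off the work surface, if the arm or the gripper's body presses on something with over 40 N, if the wrist force passes 120 N, or if a joint passes its speed limit or range.

## Working session

There is one attempt and no reset: what is moved stays moved. The work goes in short steps, each a Python script; the robot and the scene stay as the last script left them, time stands still between calls to the robot, and variables do not carry over. Pictures are saved under pics/ and viewed, and the job is handed in when it is done.

```bash
mkdir -p pics; ls; python3 - <<'E'
from plant import r,cams,telemetry as t
import cv2
for n in ["scene","top","wrist"]:
    cv2.imwrite(f"pics/{n}0.png",cams.read_camera(n)[:,:,::-1]); print(n,cams.calibration(n))
print(t.get_t(),t.get_ee_pos(),t.get_eef_rot(),t.get_contact_force(),t.get_width())
E
```

```text
pics
scene {'K': array([[375.63520843,   0.        , 316.064586  ],
       [  0.        , 375.63520843, 197.62573259],
       [  0.        ,   0.        ,   1.        ]]), 'cam_to_world': array([[ 7.12440518e-01,  4.57286505e-01, -5.32275831e-01,
        -1.43877339e+02],
       [-7.01524539e-01,  4.45661470e-01, -5.56101767e-01,
        -4.77704163e+02],
       [-1.70830045e-02,  7.69593988e-01,  6.38304993e-01,
         8.19746087e+02],
       [ 0.00000000e+00,  0.00000000e+00,  0.00000000e+00,
         1.00000000e+00]])}
top {'K': array([[388.7926555 ,   0.        , 309.89575228],
       [  0.        , 388.7926555 , 188.12918113],
       [  0.        ,   0.        ,   1.        ]]), 'cam_to_world': array([[ 4.51344921e-03,  9.94858717e-01, -1.01171945e-01,
         3.91971680e+02],
       [-9.99975067e-01,  3.94076770e-03, -5.85962429e-03,
         1.65993031e+02],
       [-5.43080316e-03,  1.01195870e-01,  9.94851699e-01,
         1.15483017e+03],
       [ 0.00000000e+00,  0.00000000e+00,  0.00000000e+00,
         1.00000000e+00]])}
wrist {'K': array([[319.84991377,   0.        , 313.34115347],
       [  0.        , 319.84991377, 198.76314895],
       [  0.        ,   0.        ,   1.        ]]), 'T_tool_cam': array([[ 7.77923603e-04,  9.63854973e-01,  2.66426322e-01,
         6.78747548e+01],
       [ 9.99999006e-01, -1.06301028e-03,  9.25827869e-04,
         3.71446521e-01],
       [ 1.17557771e-03,  2.66425337e-01, -9.63854843e-01,
         1.85429866e+01],
       [ 0.00000000e+00,  0.00000000e+00,  0.00000000e+00,
         1.00000000e+00]])}
0.15 [206.10272129 536.60112522 404.02720585] [[-9.33493687e-01  3.58593212e-01 -6.66464551e-04]
 [ 3.58593764e-01  9.33493041e-01 -1.12034692e-03]
 [ 2.20391219e-04 -1.28482681e-03 -9.99999150e-01]] [ 0.12103216 -0.79668865 -0.18833753] 88.06530744733023
```

View pics/scene0.png

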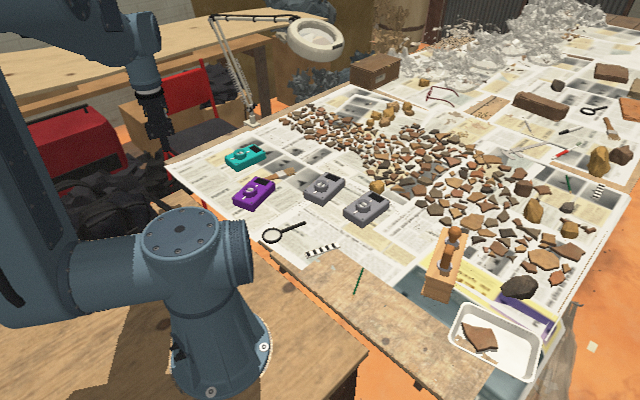

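View pics/top0.png

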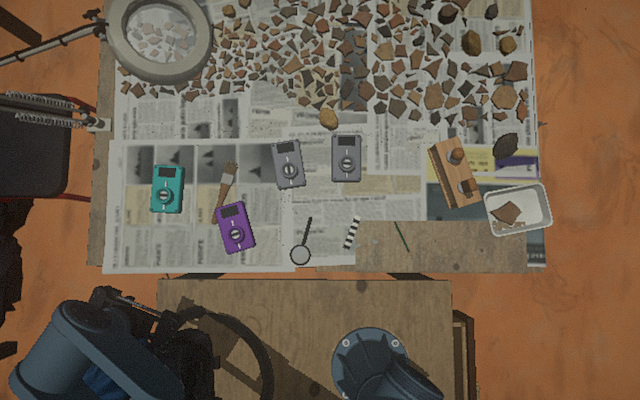

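View pics/wrist0.png

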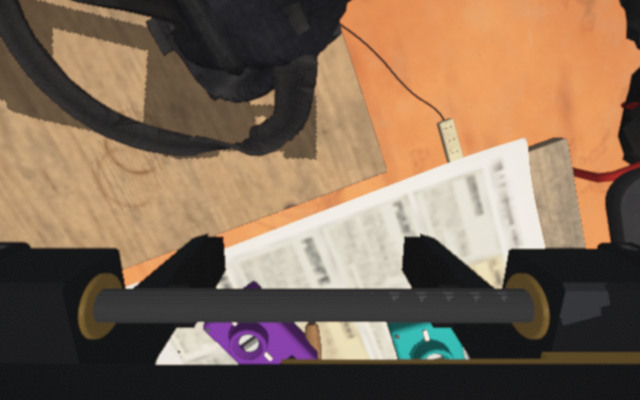

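```bash
python3 - <<'E'
import cv2
a=cv2.imread("pics/top0.png")
cv2.imwrite("pics/c1.png",cv2.resize(a[130:195,265:370],None,fx=7,fy=7,interpolation=cv2.INTER_CUBIC))
cv2.imwrite("pics/c2.png",cv2.resize(a[130:215,420:520],None,fx=7,fy=7,interpolation=cv2.INTER_CUBIC))
a=cv2.imread("pics/scene0.png")
cv2.imwrite("pics/c3.png",cv2.resize(a[215:305,410:500],None,fx=6,fy=6,interpolation=cv2.INTER_CUBIC))
E
```

```text
(no output)
```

View pics/c1.png

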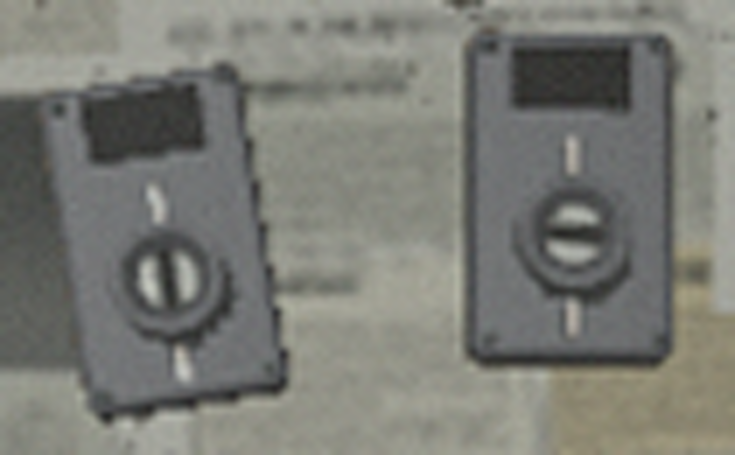

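View pics/c2.png

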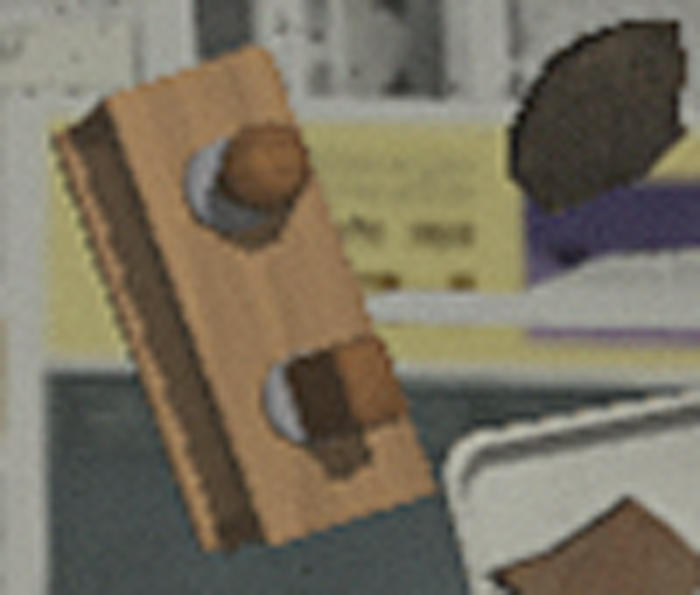

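View pics/c3.png

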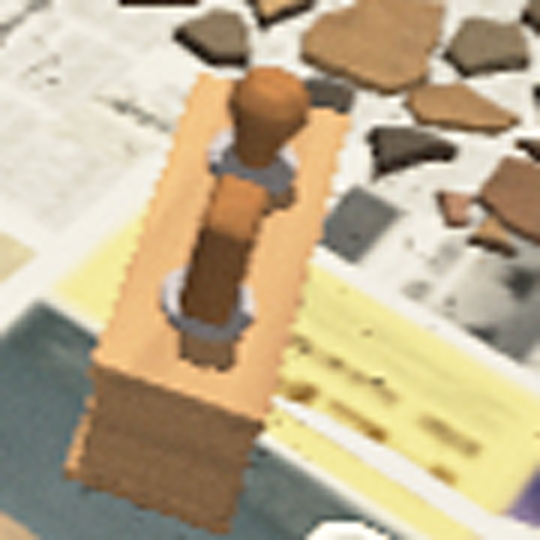

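```bash
cat > h.py <<'E'
import numpy as np, cv2
from plant import r,cams,telemetry as t
def ray(name,uv,pose=None):
    c=cams.calibration(name);K=c["K"]
    if name=="wrist":
        p,R=pose;T=np.eye(4);T[:3,:3]=R;T[:3,3]=p;M=T@c["T_tool_cam"]
    else: M=c["cam_to_world"]
    d=np.linalg.inv(K)@np.array([uv[0],uv[1],1.]);d=np.array([d[0],-d[1],-d[2]])
    return M[:3,3],M[:3,:3]@d
def pw(name,uv,z,pose=None):
    o,d=ray(name,uv,pose);return o+d*(z-o[2])/d[2]
def proj(name,P,pose=None):
    c=cams.calibration(name);K=c["K"]
    if name=="wrist":
        p,R=pose;T=np.eye(4);T[:3,:3]=R;T[:3,3]=p;M=T@c["T_tool_cam"]
    else: M=c["cam_to_world"]
    q=np.linalg.inv(M)@np.append(P,1);v=K@np.array([q[0],-q[1],-q[2]]);return v[:2]/v[2]
def down(yaw): # tool y axis direction at angle yaw
    y=np.array([np.cos(yaw),np.sin(yaw),0]);z=np.array([0,0,-1.]);return np.column_stack([np.cross(y,z),y,z])
def snap(f):
    p,R=np.array(t.get_ee_pos()),np.array(t.get_eef_rot());im=cams.read_camera("wrist")
    cv2.imwrite(f"pics/{f}.png",im[:,:,::-1]);np.savez(f"pics/{f}.npz",p=p,R=R);return p,R
def load(f):
    d=np.load(f"pics/{f}.npz");return d["p"],d["R"]
E
python3 - <<'E'
from h import *
np.set_printoptions(precision=1,suppress=True)
f=lambda x,y:(420+x/7-.43,130+y/7-.43)
c=[pw("top",f(*q),80) for q in [(108,100),(262,42),(435,490),(270,545)]]
print(c,np.mean(c,0))
h=[pw("top",f(*q),143) for q in [(335,348),(390,335),(408,410),(355,425)]];print(h,np.mean(h,0))
g=lambda x,y:(265+x/7-.43,130+y/7-.43)
print("A",pw("top",g(573,230),47),pw("top",g(572,155),37),pw("top",g(572,318),37))
print("B",pw("top",g(167,280),47))
E
```

```text
[array([ 627.6, -178.2,   80. ]), array([ 651.5, -240.6,   80. ]), array([ 471.4, -302.7,   80. ]), array([ 449.4, -237. ,   80. ])] [ 549.9 -239.6   80. ]
[array([ 519.8, -240.1,  143. ]), array([ 524.7, -260.8,  143. ]), array([ 496.6, -266.4,  143. ]), array([ 490.9, -246.5,  143. ])] [ 508.  -253.4  143. ]
A [579.5  67.6  47. ] [612.8  66.9  37. ] [544.3  67.3  37. ]
B [558.1 234.6  47. ]
```

```bash
python3 - <<'E'
from h import *
R=down(-1.37)
r.reach([580,67,400],down(-1.57));r.pause(.2);print(snap("wa"),t.get_t())
r.reach([508,-254,440],R);r.pause(.2);print(snap("wr"),t.get_t(),t.get_joint_positions())
E
```

```text
(array([579.88810816,  67.68723138, 400.02279386]), array([[ 9.99997769e-01,  2.11223209e-03,  2.92288155e-05],
       [ 2.11223086e-03, -9.99997768e-01,  4.21426831e-05],
       [ 2.93177654e-05, -4.20808511e-05, -9.99999999e-01]])) 2.55
(array([ 508.46801812, -252.96124599,  439.83330641]), array([[ 9.79578709e-01,  2.01061005e-01, -1.58181144e-04],
       [ 2.01061042e-01, -9.79578677e-01,  2.70963232e-04],
       [-1.00470736e-04, -2.97233879e-04, -9.99999951e-01]])) 4.0583 [-6.70812373e-01  1.37123236e-01  1.58514208e+00  3.90694422e-05
  1.41957561e+00  6.97641943e-01]
```

View pics/wa.png

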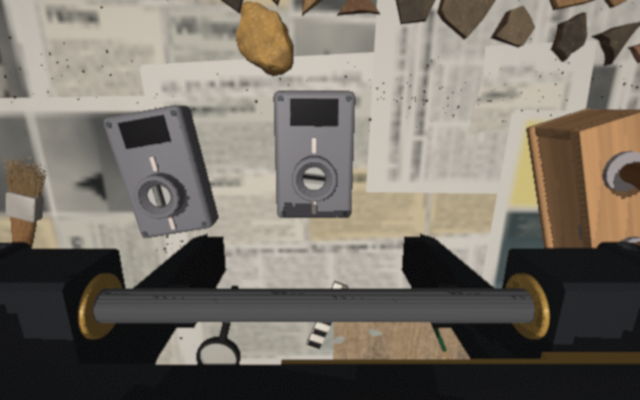

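View pics/wr.png

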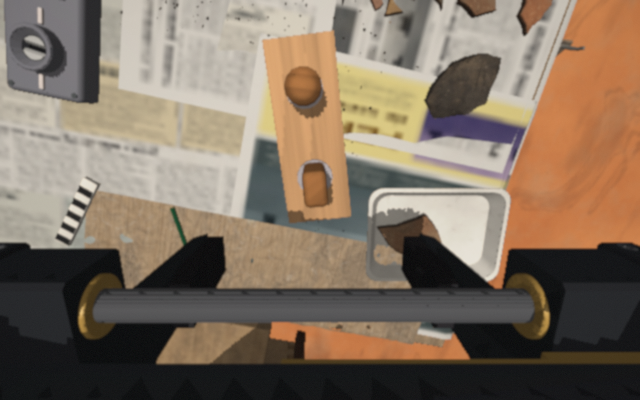

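```bash
python3 - <<'E'
import cv2
a=cv2.imread("pics/wa.png")
cv2.imwrite("pics/c4.png",cv2.resize(a[130:220,270:360],None,fx=6,fy=6,interpolation=cv2.INTER_CUBIC))
a=cv2.imread("pics/wr.png")
cv2.imwrite("pics/c5.png",cv2.resize(a[145:225,275:365],None,fx=7,fy=7,interpolation=cv2.INTER_CUBIC))
E
```

```text
(no output)
```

View pics/c4.png

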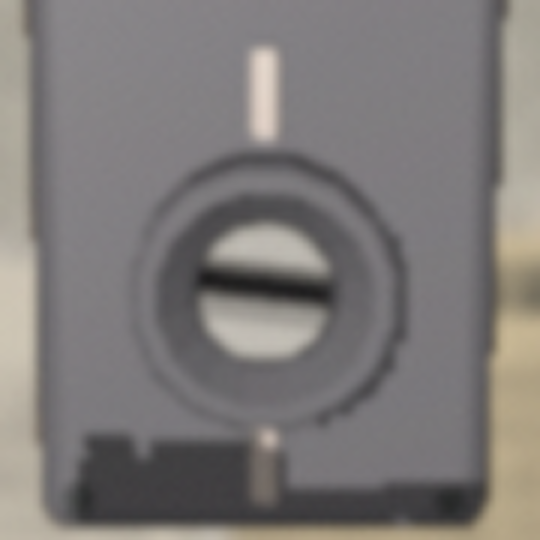

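View pics/c5.png

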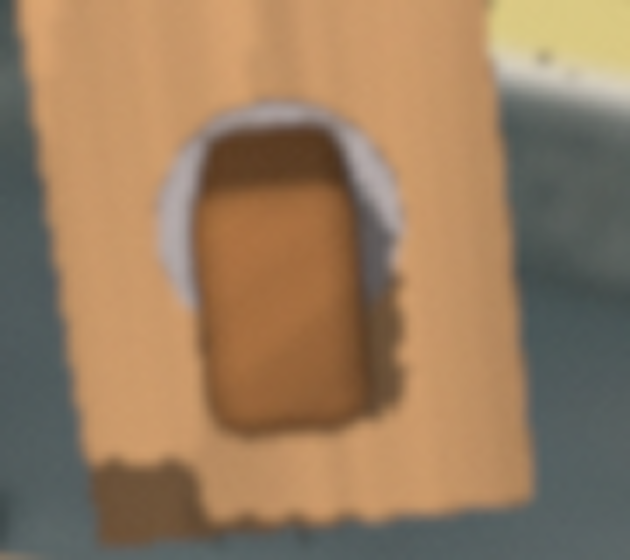

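```bash
python3 - <<'E'
from h import *
np.set_printoptions(precision=2,suppress=True)
P=load("wr")
f=lambda x,y:(275+(x+.5)/7-.5,145+(y+.5)/7-.5)
tl,bl,tr,br=[pw("wrist",f(*q),143,P) for q in [(195,188),(212,428),(357,186),(370,424)]]
print(tl,bl,tr,br,(tl+bl+tr+br)/4)
for a,b in [(bl,tl),(br,tr)]: d=a*-1+b;print(np.arctan2(d[1],d[0]),np.hypot(*d[:2]))
l=pw("wrist",f(160,220),85,P);rr=pw("wrist",f(403,220),85,P);print("flange l/r",l,rr)
P=load("wa")
f=lambda x,y:(270+(x+.5)/6-.5,130+(y+.5)/6-.5)
a,b=[pw("wrist",f(*q),46,P) for q in [(335,296),(195,276)]];d=b-a
print(a,b,np.arctan2(d[1],d[0])-np.pi/2)
print("screw", pw("wrist",f(266,290),47,P),"rim",pw("wrist",f(269,290),54,P))
m=[pw("wrist",f(*q),37.5,P) for q in [(264,505),(264,46)]];print(m,np.mean(m,0))
E
```

```text
[ 523.07 -240.32  143.  ] [ 492.56 -248.57  143.  ] [ 527.44 -260.25  143.  ] [ 497.22 -268.52  143.  ] [ 510.07 -254.41  143.  ]
0.2639637689844052 31.607204306509292
0.2672119999287647 31.329571833691443
flange l/r [ 506.18 -236.31   85.  ] [ 513.66 -272.68   85.  ]
[578.07  54.43  46.  ] [581.63  79.36  46.  ] -0.1418409919783754
screw [579.33  66.74  47.  ] rim [580.78  66.24  54.  ]
[array([536.1 ,  66.94,  37.5 ]), array([621.27,  67.2 ,  37.5 ])] [578.68  67.07  37.5 ]
```

```bash
python3 - <<'E'
from h import *
R=down(.265-np.pi/2)
r.reach([509.3,-254.2,330],R)
r.move_straight([509.3,-254.2,261],R,rate=100)
r.move_gripper(18,40);r.pause(.2)
print(t.get_width(),t.get_contact_force(),t.get_moment(),t.get_ee_pos(),t.get_t())
cv2.imwrite("pics/s1.png",cams.read_camera("scene")[:,:,::-1])
snap("w1")
a=cv2.imread("pics/s1.png")
cv2.imwrite("pics/c6.png",cv2.resize(a[180:330,390:540],None,fx=4,fy=4,interpolation=cv2.INTER_CUBIC))
E
```

```text
21.899288182522017 [ 0.29187511  0.71377651 -0.3489797 ] [-0.01910545  0.12730102  0.001695  ] [ 509.29395841 -254.15063182  260.9585912 ] 6.625
```

View pics/c6.png

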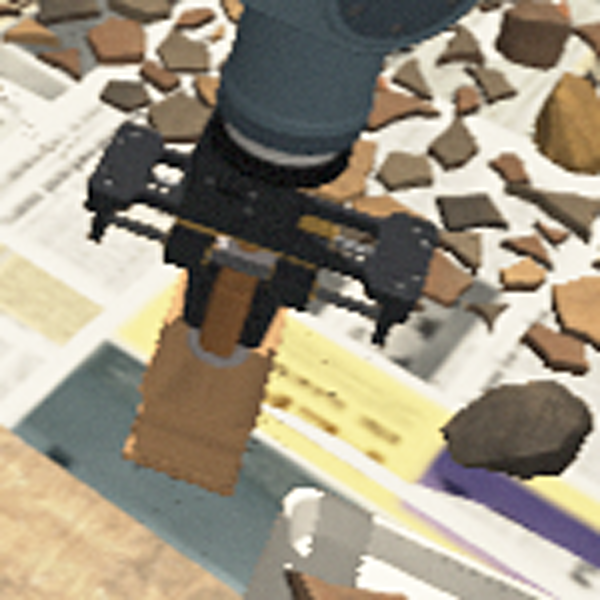

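View pics/w1.png

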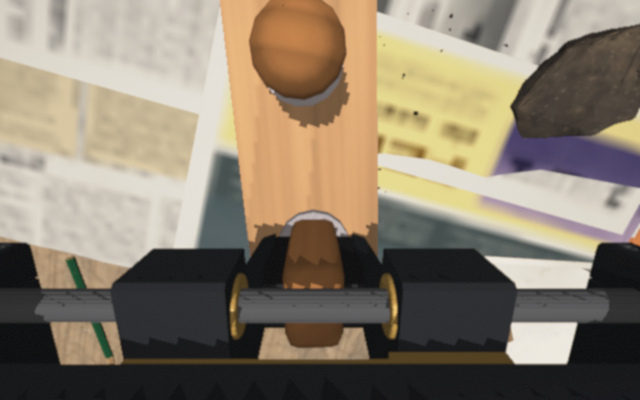

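```bash
python3 - <<'E'
from h import *
np.set_printoptions(precision=2,suppress=True)
P=load("w1")
for uv,z in [((314,347),143),((314,211),85),((314,219),143)]:
    print((P[1].T@(pw("wrist",uv,z,P)-P[0])))
for X in (-17,17): print(proj("wrist",P[0]+P[1]@[X,0,118],P))
print(proj("wrist",P[0]+P[1]@[19,0,176],P))
E
```

```text
[-15.65   0.32 117.96]
[ 18.65   0.46 175.96]
[ 34.31   0.25 117.96]
[313.15 349.99]
[313.21 266.82]
[313.1  210.34]
```

```bash
python3 - <<'E'
from h import *
p=np.array([509.3,-254.2,261])
r.move_straight(p+[0,0,115],rate=120)
print(t.get_contact_force(),t.get_width())
r.reach([579.4,67,376],down(-.14))
r.move_straight([579.4,67,312],rate=120);r.pause(.2)
print(t.get_contact_force(),t.get_ee_pos(),t.get_t(),t.get_joint_positions())
cv2.imwrite("pics/s2.png",cams.read_camera("scene")[:,:,::-1])
cv2.imwrite("pics/t2.png",cams.read_camera("top")[:,:,::-1])
snap("w2")
a=cv2.imread("pics/s2.png")
cv2.imwrite("pics/c7.png",cv2.resize(a[140:240,300:420],None,fx=6,fy=6,interpolation=cv2.INTER_CUBIC))
np.set_printoptions(precision=1,suppress=True)
f=lambda P:(proj("scene",P)-[300,140])*6
print("tip exp",f([579.4,67,69]),"rim c",f([579.4,67,54]),f([579.4+23.5,67,54]),f([579.4-23.5,67,54]),f([579.4,67+23.5,54]),f([579.4,67-23.5,54]))
E
```

```text
[ 0.50018556 -0.47950888 -1.71271843] 21.747861419434344
[ 0.39726299  0.17749759 -1.89165059] [579.7986478   66.93782244 313.12153591] 9.9667 [-8.82951283e-02  2.95418534e-01  1.66387954e+00  2.95241304e-05
  1.18030714e+00  5.17807628e-02]
tip exp [378.3 354. ] rim c [376.5 376. ] [405.3 355.4] [347.1 397.2] [342.2 355.9] [411.6 396.7]
```

View pics/c7.png

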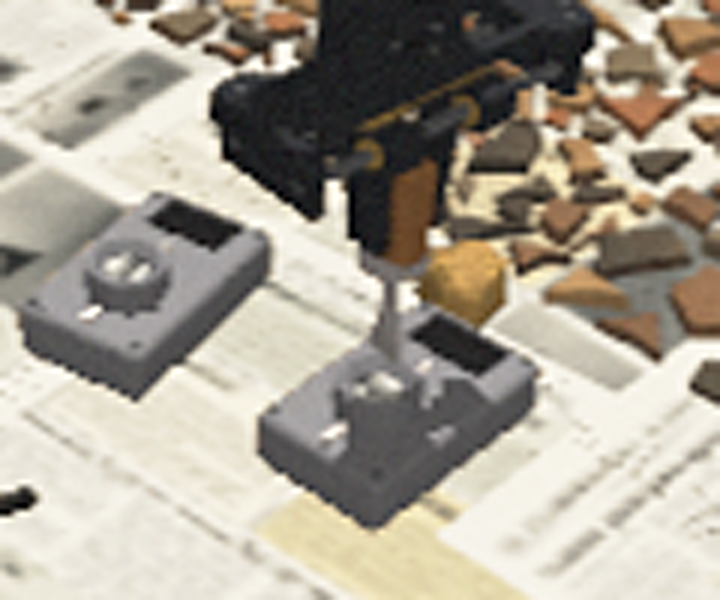

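View pics/w2.png

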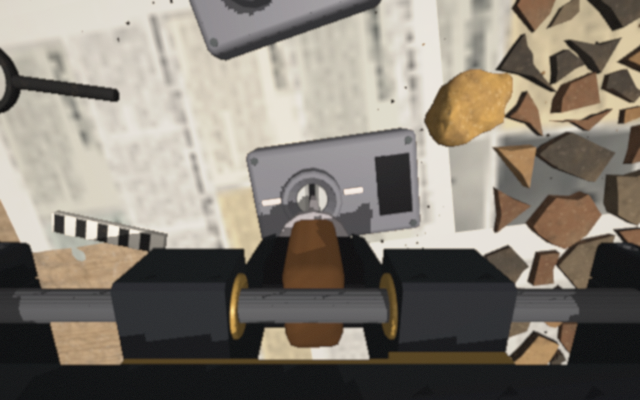

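```bash
python3 - <<'E'
from h import *
a=cv2.imread("pics/s2.png")
cv2.imwrite("pics/c8.png",cv2.resize(a[170:220,345:395],None,fx=12,fy=12,interpolation=cv2.INTER_CUBIC))
a=cv2.imread("pics/w2.png")
cv2.imwrite("pics/c9.png",cv2.resize(a[150:240,265:365],None,fx=6,fy=6,interpolation=cv2.INTER_CUBIC))
a=cv2.imread("pics/t2.png")
cv2.imwrite("pics/c10.png",cv2.resize(a[120:200,310:390],None,fx=7,fy=7,interpolation=cv2.INTER_CUBIC))
P=load("w2")
for q in [[0,10,243],[0,-10,243],[10,0,243],[19,0,176],[0,19,176],[0,-19,176]]: print(q,(proj("wrist",P[0]+P[1]@q,P)-[265,150])*6)
print((proj("wrist",[579.4,67,54],P)-[265,150])*6, (proj("wrist",[579.4,67,47],P)-[265,150])*6)
E
```

```text
[0, 10, 243] [367.63693   342.0933837]
[0, -10, 243] [204.02179819 341.9907063 ]
[10, 0, 243] [285.84758013 262.86650544]
[19, 0, 176] [284.54458036 358.03289373]
[0, 19, 176] [498.98966671 562.87575784]
[0, -19, 176] [ 70.06382481 562.63639991]
[281.81061154 307.26137011] [281.93610502 292.89788839]
```

View pics/c8.png

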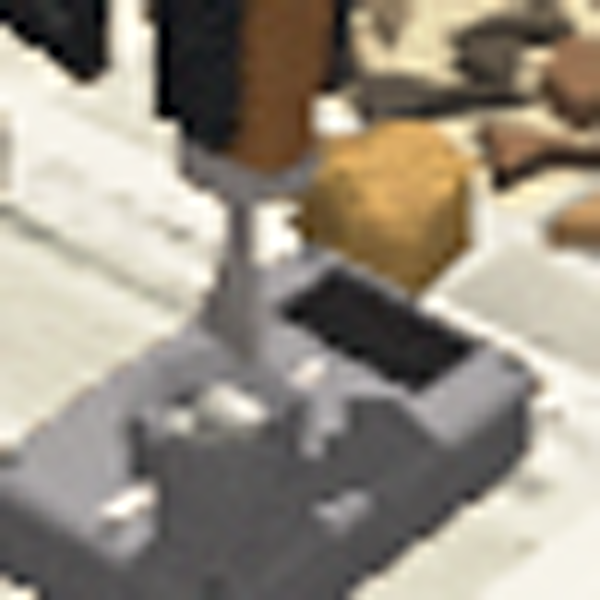

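View pics/c9.png

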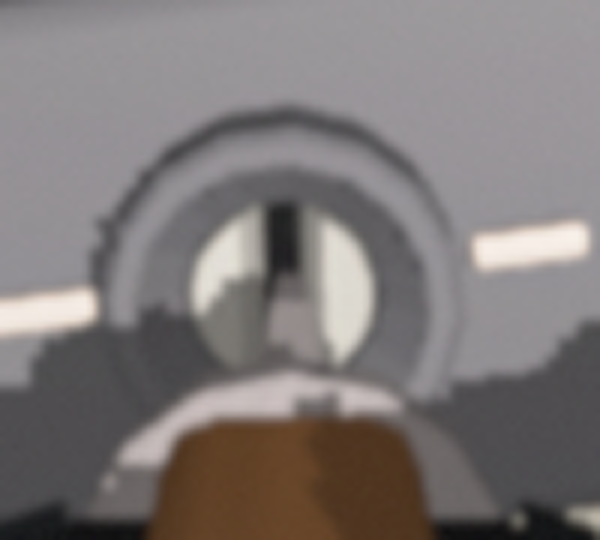

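```bash
python3 - <<'E'
from h import *
np.set_printoptions(precision=2,suppress=True)
for z in [300,292,288,285,283]:
    r.move_straight([578.9,68,z],rate=60)
    F=np.array(t.get_contact_force());print(z,np.array(t.get_ee_pos()),F,np.array(t.get_moment()),t.get_width())
    if abs(F[2])>12 or np.hypot(F[0],F[1])>15:break
print(t.get_t());snap("w3")
E
python3 - <<'E'
import cv2
a=cv2.imread("pics/w3.png")
cv2.imwrite("pics/c11.png",cv2.resize(a[140:260,245:385],None,fx=5,fy=5,interpolation=cv2.INTER_CUBIC))
E
```

```text
300 [578.52  68.1  299.06] [ 0.67  0.65 -2.38] [-0.14  0.06  0.02] 21.48205959391574
292 [578.67  68.02 291.34] [-0.44  0.17 -2.19] [-0.09  0.06 -0.  ] 21.56539315625278
288 [578.79  68.01 287.73] [ 0.06  0.03 -2.18] [-0.05  0.03  0.02] 21.444444268556104
285 [578.82  68.03 284.79] [-0.31 -0.58 -1.64] [-0.11  0.04 -0.02] 21.803474710387746
283 [578.84  68.   282.88] [-0.15  0.14 -1.92] [-0.05  0.03 -0.07] 21.427929090680507
11.5
```

View pics/c11.png

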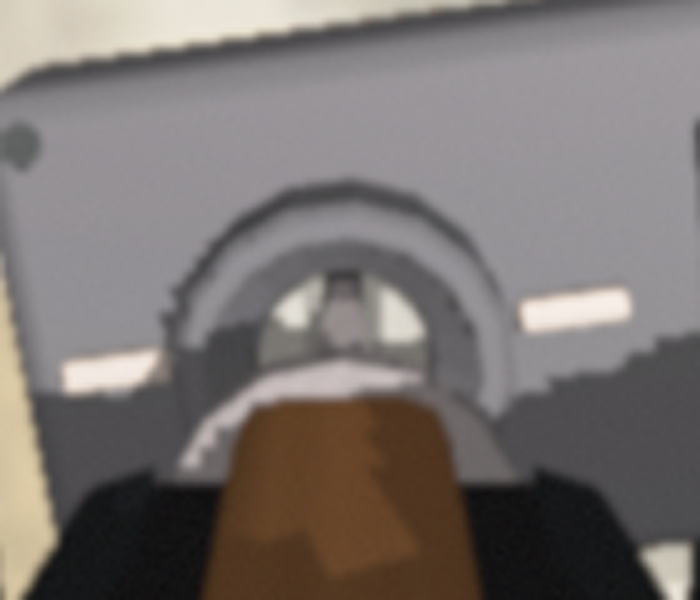

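```bash
python3 - <<'E'
from h import *
np.set_printoptions(precision=2,suppress=True)
r.move_straight([578.9,68,281.8],rate=60);r.pause(.4)
def rep(y):
    F=np.array(t.get_contact_force());M=np.array(t.get_moment());print(round(y,2),np.array(t.get_ee_pos()),F,M,t.get_width(),t.get_t());return F,M
rep(-.14)
for y in [-.4,-.7,-1.0,-1.3,-1.5,-1.57,-1.62,-1.67]:
    r.move_straight([578.9,68,281.8],down(y),rate=60)
    F,M=rep(y)
    if abs(M[2])>.6 or np.hypot(F[0],F[1])>25: print("stop");break
r.pause(.3);rep(y);print(t.get_joint_positions());snap("w4")
a=cv2.imread("pics/w4.png")
cv2.imwrite("pics/c12.png",cv2.resize(a[140:260,245:385],None,fx=5,fy=5,interpolation=cv2.INTER_CUBIC))
E
```

```text
-0.14 [578.9   68.01 281.81] [-0.58 -1.08 -2.42] [-0.08  0.06 -0.02] 21.816882412280602 12.2
-0.4 [578.93  68.   281.79] [-0.49 -0.56 -2.85] [-0.1   0.06  0.06] 21.68708193719888 12.6083
-0.7 [578.97  67.92 281.84] [ 1.14 -0.34 -2.23] [-0.2  -0.09  0.01] 21.746681567667153 13.0583
-1.0 [579.01  67.86 281.86] [ 0.21 -2.11 -3.11] [-0.35 -0.16 -0.01] 21.501979768589006 13.5083
-1.3 [579.01  67.8  281.87] [ 1.4  -2.83 -2.6 ] [-0.61 -0.21 -0.02] 21.880809738638817 13.9583
-1.5 [578.99  67.78 281.89] [ 1.4  -4.1  -3.18] [-0.76 -0.22 -0.  ] 21.67034626210055 14.3083
-1.57 [578.97  67.79 281.87] [ 1.2  -3.67 -2.61] [-1.02 -0.21  0.04] 22.03365960473222 14.5583
-1.62 [578.96  67.8  281.86] [ 1.56 -4.27 -3.16] [-1.11 -0.15  0.06] 21.829575561504686 14.8083
-1.67 [578.94  67.81 281.86] [ 0.93 -4.06 -2.09] [-1.13 -0.24 -0.01] 21.282032763202555 15.0583
-1.67 [578.94  67.81 281.84] [ 1.87 -4.68 -2.73] [-1.18 -0.16  0.03] 21.684772402230898 15.3583
[-0.09  0.34  1.68 -0.    1.12  1.58]
```

View pics/c12.png

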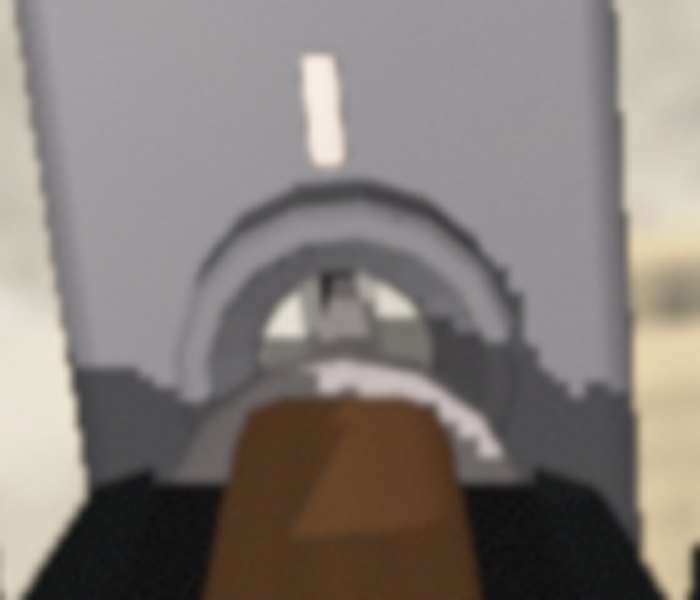

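```bash
python3 - <<'E'
from h import *
np.set_printoptions(precision=2,suppress=True)
def rep(y):
    M=np.mean([t.get_moment() for _ in range(5)],0);F=np.array(t.get_contact_force());print(round(y,2),np.array(t.get_ee_pos()),F,M,t.get_width(),t.get_t());return F,M
for y in [-1.67,-1.72,-1.77]:
    r.move_straight([578.9,67.2,281.8],down(y),rate=60)
    F,M=rep(y)
    if abs(M[2])>.6 or np.hypot(F[0],F[1])>25: print("stop");break
r.pause(.3);rep(y);snap("w5")
a=cv2.imread("pics/w5.png")
cv2.imwrite("pics/c13.png",cv2.resize(a[180:230,285:345],None,fx=12,fy=12,interpolation=cv2.INTER_CUBIC))
E
```

```text
-1.67 [578.9   67.37 281.82] [ 1.93 -2.59 -2.66] [-0.58 -0.23  0.07] 21.503894560937585 15.6583
-1.72 [578.91  67.35 281.82] [ 0.88 -1.74 -2.37] [-0.54 -0.26  0.03] 21.814402423646076 15.9083
-1.77 [578.93  67.32 281.85] [ 2.3  -2.54 -2.57] [-0.47 -0.24  0.2 ] 21.87456364691864 16.1583
-1.77 [578.92  67.28 281.84] [ 1.99 -1.92 -1.89] [-0.34 -0.26  0.2 ] 21.709989963788985 16.4583
```

View pics/c13.png

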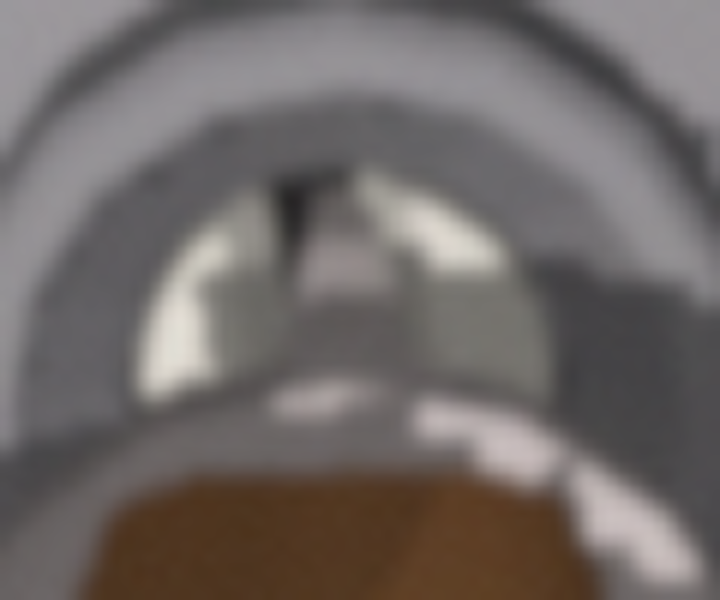

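```bash
python3 - <<'E'
from h import *
np.set_printoptions(precision=2,suppress=True)
r.move_straight([578.9,67.2,281.8],down(-1.68),rate=60)
print(np.array(t.get_contact_force()),np.array(t.get_moment()))
r.move_straight([578.9,67.2,320],down(-1.68),rate=80)
print(np.array(t.get_contact_force()),t.get_width())
r.move_straight([578.9,67.2,390],down(-1.68),rate=120);r.pause(.2);snap("w6");print(t.get_t())
cv2.imwrite("pics/t6.png",cams.read_camera("top")[:,:,::-1])
a=cv2.imread("pics/w6.png")
cv2.imwrite("pics/c14.png",cv2.resize(a[120:240,240:390],None,fx=5,fy=5,interpolation=cv2.INTER_CUBIC))
E
```

```text
[-0.35 -0.69 -1.87] [-0.22  0.07 -0.04]
[ 0.86  0.12 -1.1 ] 21.824568483687127
18.3667
```

View pics/c14.png

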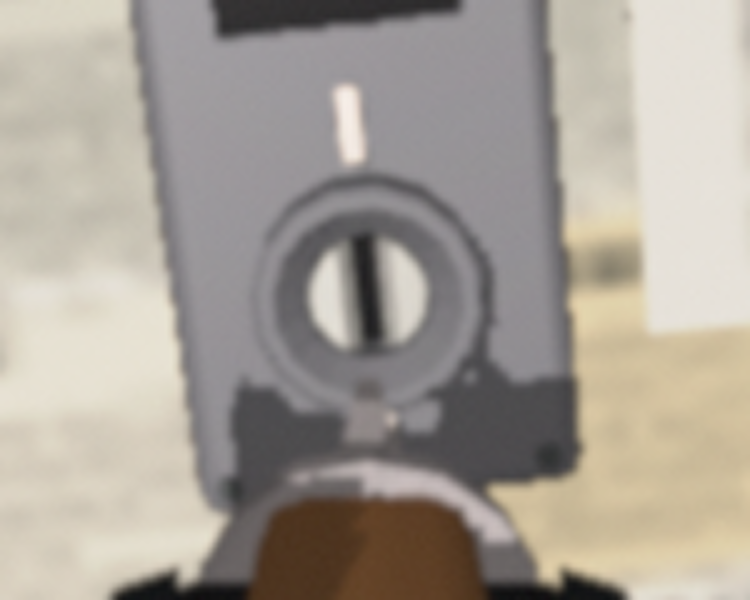

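```bash
python3 - <<'E'
from h import *
np.set_printoptions(precision=2,suppress=True)
R=down(.265-np.pi/2)
r.reach([509.3,-254.2,385],R)
r.pause(.3)
for z in [340,300,280,272,266,263,261.5]:
    r.move_straight([509.3,-254.2,z],R,rate=100 if z>290 else 50)
    F=np.array(t.get_contact_force());print(z,np.array(t.get_ee_pos()),F)
    if F[2]>12 or np.hypot(F[0],F[1])>15:print("stop");break
print(t.get_t())
E
```

```text
340 [ 509.43 -254.29  340.11] [-0.4  -0.18 -2.29]
300 [ 509.43 -254.3   300.17] [-1.08  0.43 -1.8 ]
280 [ 509.25 -254.16  279.7 ] [-0.3  -0.29 -1.26]
272 [ 509.15 -254.05  271.52] [ 0.18 -0.99 -1.77]
266 [ 509.12 -254.06  265.51] [-0.01  0.67 -2.17]
263 [ 509.25 -254.16  262.82] [ 0.49  0.51 -2.27]
261.5 [ 509.27 -254.18  261.42] [ 0.26  0.14 -1.62]
22.7417
```

```bash
python3 - <<'E'
from h import *
r.move_straight([509.3,-254.2,260.9],rate=30);print(t.get_contact_force())
r.move_gripper(88);r.pause(.2)
r.move_straight([509.3,-254.2,400],rate=120)
r.reach([508,-254,440],down(-1.37));r.pause(.3);snap("w7");print(t.get_t(),t.get_width())
cv2.imwrite("pics/s7.png",cams.read_camera("scene")[:,:,::-1])
a=cv2.imread("pics/w7.png")[0:230,240:400];b=cv2.imread("pics/s7.png")[200:315,400:500]
b=cv2.resize(b,(200,230));cv2.imwrite("pics/c15.png",cv2.resize(cv2.hconcat([a,b]),None,fx=2.2,fy=2.2,interpolation=cv2.INTER_CUBIC))
E
```

```text
[ 0.34019994 -0.36173984 -0.81803668]
26.1917 87.93449496422211
```

View pics/c15.png

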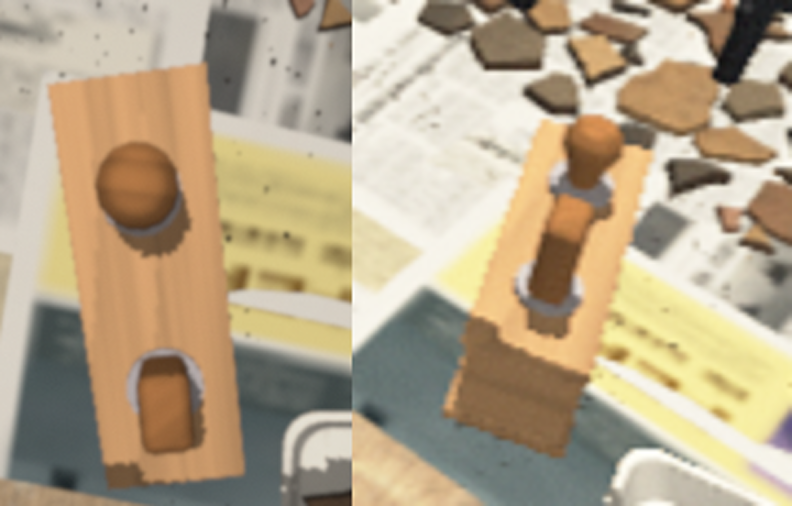

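The driver stands upright with its flange on the rack in the near hole (about pixel 166,400 in the wrist half of the picture). The awl is where it was (about 137,185).

```bash
python3 - <<'E'
from plant import r
r.hand_in()
E
```

```text
the job is handed in; nothing more can be done
```

The open screw on the right-hand logger (seen from above) is closed and the driver is back in its own rack hole; I handed the job in at about 26 s of robot time.

- **Turning the screw:** I seated the blade about 2 mm above the slot floor by pose and turned it clockwise. The torque rose to about 0.2 N m at what I took to be the closed stop. The largest side force was about 5 N. I shifted the tool 0.8 mm sideways to reduce it before the last part of the turn.
- **Slot check:** the wrist picture after withdrawing shows the slot in line with the marks.
- **Driver and awl:** the last pictures show the driver upright with its flange on the rack, and the awl where it stood. The gripper was open and well clear.
- **Not checked afterwards:** I took no close-up of the other logger's screw after the first pictures, which showed it closed. I never went near it with the tool.

None of my checks failed or disagreed.

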